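Slide the pepper mill clear and open the drawer

TASK

The tall black pepper mill stands in the way of the clear organiser's drawer: push it low on its body so that it slides over the bar without tipping, until it stands upright right beside the white salt mill, with less than two fingers' width between them and without shifting the salt mill. Then hook the drawer's handle with a fingertip and draw the drawer at least three quarters of the way out, so that the garlic press in it can be got at. Push and pull gently, pinch or lift nothing, and leave the jar, the egg cup and the tongs where they are.

Things in the scene. Friction and masses are not known exactly. Their poses are not given: they have to be found in the camera images.
- pepper_mill: black lacquered pepper mill, loose, upright, round: 200 mm tall, foot 56 mm across and straight-sided up to 34 mm, narrowing to a 39 mm waist at 98 mm height and widening to a 51 mm head at 160 mm, small steel ball on top; about 0.24 to 0.48 kg. Its friction on the bar is about 0.5 to 0.7, so a push higher than about 38 mm may tip it. Origin: centre of its underside, z up. It starts in front of the drawer, its side about 50 to 90 mm in front of the handle's bar.
- salt_mill: white salt mill of the same shape and size, loose, upright, standing on the left or the right side of the organiser (this changes), somewhat in front of it. Origin: centre of its underside, z up. It must not be shifted.
- organiser: stackable clear plastic organiser, fixed to the bar, 220 mm deep (its x), 180 mm wide (its y), 152 mm tall; its front faces its own -x, roughly towards the robot. Lower module: open-fronted bin with tins. Upper module: the drawer. Origin: centre of its underside, z up; front edge at x = -110 mm in its frame.
- drawer (a joint): how far the drawer is pulled out, m: 0 shut, 0.14 all the way out (hard stop). It slides along the organiser's -x, starts shut or up to 12 mm ajar, takes about 1 to 2 N to move and stays where it is left.
- drawer_handle (a point): middle of the bar of the drawer's bow handle; moves with the drawer. Level aluminium bar, 8 mm thick and 110 mm long along the organiser's y, at 118 mm height (34 mm below the organiser's top), its axis 40 mm in front of the drawer's front panel, with an open slot 36 mm deep and 102 mm long between the bar and the panel, free from above; the bar is joined to the panel only at its two ends. The panel is 180 mm wide and reaches up to 149 mm.
- jar: round clear glass storage jar with biscuits and a steel twist cap, loose, 90 mm across, 125 mm tall, on the other side of the organiser from the salt mill. Origin: centre of its underside. Bystander.
- egg_cup: teal ceramic egg cup, loose, 51 mm across, 60 mm tall. Origin: centre of its underside. Bystander, left front.
- tongs: aluminium salad tongs lying on their side, loose, 230 mm long along their x, about 60 mm wide, 30 mm high. Origin: at the middle of their length, on the underside. Bystander, right front.
There are look-alikes about, which are no part of the job. Several things have the shape of the pepper_mill; the one meant has the colours described above. Of the things shaped like the salt_mill, the white one is meant.

How it is judged (in metres and radians):
On the way, in this order (a step that is already met when the one before it is completed fails the run):
1. the pepper mill has been slid to stand upright beside the salt mill, the drawer not yet opened (horizontal distance between pepper_mill and salt_mill below 0.096 m and angle between pepper_mill's own z axis and vertical below 0.05 rad and linear speed of pepper_mill below 0.02 m/s and value of joint drawer below 0.03 m), for 0.2 s.
2. the drawer is drawn at least three quarters of the way out (value of joint drawer above 0.1 m), for 0.2 s.
At the end, for the whole second after the job is handed in: The pepper mill stands upright and still on the bar with its centre within 96 mm of the salt mill's (less than 40 mm between their feet), the salt mill has moved less than 12 mm and stands upright, and the drawer is out by more than 100 mm of its 140 mm (horizontal distance between pepper_mill and salt_mill below 0.096 m and angle between each of pepper_mill, salt_mill's own z axis and vertical below 0.05 rad and height (world z) of pepper_mill below 0.005 m and linear speed of pepper_mill below 0.02 m/s and distance of salt_mill from where it was at the start of the episode below 0.012 m and value of joint drawer above 0.1 m); the robot touches nothing.
It fails at once if the pepper mill tips by more than 0.2 rad or is lifted off the bar (angle between pepper_mill's own z axis and vertical above 0.2 rad or height (world z) of pepper_mill above 0.012 m).
It fails at once if the pepper mill is pinched or shoved hard (more than 15 N from the fingers) (contact force between the fingers and pepper_mill above 15 N).
It fails at once if the drawer or the organiser is pinched, jerked or pressed hard (more than 25 N from the fingers) (contact force between the fingers and organiser above 25 N).
It fails at once if the drawer or organiser and the pepper mill are forced against each other (contact force between organiser and pepper_mill above 1.5 N).
It fails at once if the salt mill is shifted by more than 12 mm or rocked, or the jar, egg cup or tongs are moved more than 15 mm (distance of salt_mill from where it was at the start of the episode above 0.012 m or angle between salt_mill's own z axis and vertical above 0.15 rad or distance of any of jar, egg_cup, tongs from where it was at the start of the episode above 0.015 m).
It also fails if it takes over 64 s, if anything falls off the work surface, if the arm or the gripper's body presses on something with over 40 N, if the wrist force passes 120 N, or if a joint passes its speed limit or range.

ROBOT

A 7-joint arm with a two-finger parallel gripper is mounted at the origin on the work surface. World frame = base frame: x ahead of the robot, y to its left, z up, the work surface at z = 0. Lengths are in mm, angles in rad, forces in N, time in s.
With the tool pointing down it reaches from about 425 to 875 mm from the base axis. Payload 8.4 kg.
Tool frame: the origin (TCP) lies between the finger pads; the fingertips stand 25 mm ahead of it and the grasp point (between the pads) lies 6 mm ahead of it (ctrl.tips_ahead is the distance from the TCP to the fingertips, in mm); z points along the fingers, y is the line along which they close (so a half turn about z gives the same grasp; the last joint's range is limited). The gripper opens to 85 mm and grips with 20 to 120 N. Pads are 22 mm wide; open, the fingers measure 114 mm over their backs; the gripper's body (76 mm by 85 mm) begins 54 mm behind the grasp point. The pads swing forward as they close: fully open they stand 13 mm farther back than shut.
Start: joints at [-1.345, 0.333, 0.04, 1.465, -0.013, 1.343, -0.059], TCP at [207.429, 615.986, 256.308] pointing down, gripper open.
Joint ranges: [-2.58, 2.58], [-0.38, 2.09], [-1.3, 1.39], [0.25, 2.4], [-1.5, 4.64], [0.08, 2.09], [-2.65, 2.65]. Speed limits (rad/s): [2.22, 2.22, 2.79, 2.79, 3.14, 3.14, 3.14].

INTERFACE

Orientations are given as [roll, pitch, yaw] about the fixed x, y, z axes, in that order (R = Rz(yaw) Ry(pitch) Rx(roll)).
In Python, from rig import get_state, get_image, ticket, ctrl gives the robot as it stands.
- The arm moves only by the tool step_arm, never from a script. Its argument "steps" is a list that holds one entry, the list of rows, each a list of 6 numbers: the shift along the tool's x, y, z normalised to -1 to 1, where 1 is 30 cm, then the turn, a rotation vector about the tool's x, y, z normalised to -1 to 1, where 1 is 90 degrees. A call has 1 to 20 rows; each row is the pose to reach, as a shift and turn from the pose commanded when the call began, along the tool's axes at that moment; what a row does not reach only later rows make up. A row lasts 1/10 s, in which the tool goes at most 50 mm and 8.59 degrees, less where a joint would pass 70% of its speed; a pose out of reach is approached as far as the arm can. A call with a number of a shift or a turn outside -1 to 1 is refused whole. A call with a gripper value outside its range is refused whole. "fingers" is the closure in counts, from 0 (fully open) to 255 (shut), set as the call begins (left out, the last holds). The fingers move at their own pace and stop on an object; "newtons" is the grip in N (left out, the last holds). Time passes only in rows, so rows that repeat a pose let the fingers close. It gives the time, the measured TCP pose, the force, the opening and the grip force at its end, in the units of the state.
- get_state(): the state, without advancing time (a new reading comes with each control period).
- get_image(name): name is "side" or "top"; returns a dict with "frame" (420x560x3 uint8, red, green, blue), "fx", "fy", "cx", "cy" (pixels), "position" and "orientation" of the camera in the world. Camera axes: x right, y up, looking along -z (the intrinsics and any distortion apply to the point x, -y, -z); pixel columns grow to the right and rows downward; lengths in mm; the calibration is good to about 2 mm. A picture is of the moment at which its call begins. There is no depth.
- ticket.job_done(): hands the job in; it is judged then, once.
The state is a dict: "t": time; "joint_pos": joint angles; "qvel": joint speeds; "joint_efforts": joint torques, N m; "position": TCP position; "tcp_rot": TCP orientation; "contact_force": force on the tool from outside, world axes, zero at the start; "wrist_torque": the same for the moment, N m; "gripper_width": finger opening in mm; "grip_force": force on a finger pad.
Only numpy, scipy, OpenCV 4.12 (cv2) and the standard library are available. Lean on these libraries where they do the work, as an engineer would, in place of code of your own. Each camera call takes 0.05 s, during which the arm holds its last target. There are 200 camera calls.

## Working session

There is one attempt and no reset: what is moved stays moved. The work goes in short steps, Python scripts to look and compute and a tool call to move; the robot and the scene stay as the last step left them, time stands still between calls to the robot, and variables do not carry over. Pictures are saved under pics/ and viewed, at most 10 in all, crops included, and the job is handed in when it is done.

Besides the shell and the picture viewer there is one more tool, called after "Emit:" as name(argument=value, ...), one argument or row to a line, values as JSON. step_arm: Moves the arm, as the interface text tells. Its arguments: {"type":"object","properties":{"steps":{"type":"array","items":{"type":"array","items":{"type":"array","items":{"type":"number","minimum":-1,"maximum":1}}}},"fingers":{"type":"number"},"newtons":{"type":"number"}},"required":["steps"]}

```bash
mkdir -p pics
cat > h.py <<'E'
import numpy as np, cv2
from scipy.spatial.transform import Rotation as R
from rig import get_state, get_image, ticket, ctrl
def ray(im,u,v):
    d=np.array([(u-im['cx'])/im['fx'],-(v-im['cy'])/im['fy'],-1.])
    o=np.array(im['orientation'],float)
    M=R.from_euler('xyz',o).as_matrix() if o.shape==(3,) else (o if o.shape==(3,3) else None)
    return np.array(im['position'],float),M@d
def onz(im,u,v,z):
    p,d=ray(im,u,v); return p+d*(z-p[2])/d[2]
def proj(im,P):
    M=R.from_euler('xyz',im['orientation']).as_matrix()
    c=M.T@(np.array(P,float)-im['position']); return im['cx']+im['fx']*c[0]/-c[2], im['cy']-im['fy']*c[1]/-c[2]
E
python3 - <<'E'
from h import *
for n in('top','side'):
    im=get_image(n); cv2.imwrite(f'pics/{n}0.png',cv2.resize(im['frame'][:,:,::-1],(800,600)))
    print(n,{k:im[k] for k in im if k!='frame'})
print(get_state())
E
```

```text
top {'fx': 392.9861470715347, 'fy': 392.9861470715347, 'cx': 283.6958820525666, 'cy': 206.50284395458252, 'position': array([ 502.36057041,  -14.92726085, 1045.23293772]), 'orientation': array([ 0.03089133,  0.03014525, -1.55365609])}
side {'fx': 380.21393083086014, 'fy': 380.21393083086014, 'cx': 272.3586538877527, 'cy': 203.7932656026297, 'position': array([299.88032225, 171.44679642, 948.16850376]), 'orientation': array([ 0.34734859, -0.00848173, -2.20464155])}
{'t': 0.1, 'joint_pos': array([-1.34523705,  0.33384385,  0.03984338,  1.46618534, -0.01339956,
        1.34332002, -0.0584512 ]), 'qvel': array([-0.00049255, -0.00088516, -0.00107655, -0.0017666 ,  0.00043726,
        0.00068749,  0.00089186]), 'joint_efforts': array([ 4.46169448e-03, -6.60024261e+01,  1.37025990e+00, -4.06472719e+01,
        1.69578684e-02,  8.77097191e-03,  3.90895730e-05]), 'position': array([207.2844154 , 615.65649902, 255.50621459]), 'tcp_rot': array([-3.14010438e+00,  8.99484824e-05,  2.81689499e+00]), 'contact_force': array([ 0.35670001, -0.15002473, -0.04871957]), 'wrist_torque': array([0.01184613, 0.0168844 , 0.01330132]), 'grip_force': 0.0, 'gripper_width': 85.52725267292352}
```

View pics/top0.png

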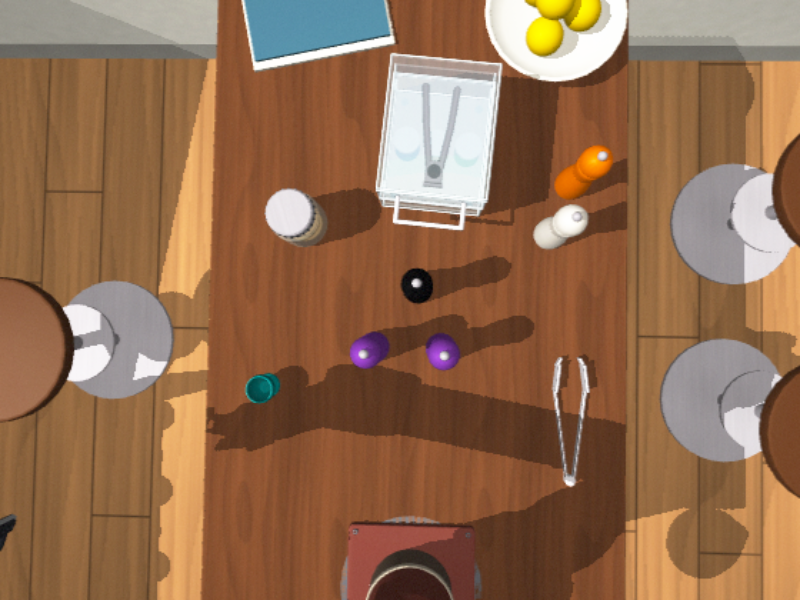

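View pics/side0.png

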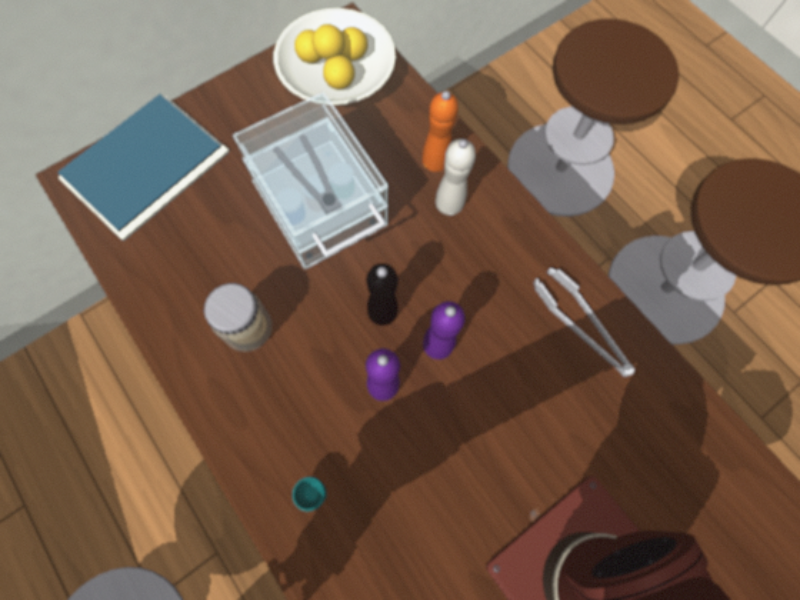

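The top view shows the black mill at about (417,285) and the white mill with its head at (572,220) and foot at (548,235), both in the 800x600 view. The purple pair at (370,350) and (443,352) and the orange mill at (585,170) are look-alikes with the wrong colours. The handle bar runs from (395,222) to (464,228). Next I'll measure these points and confirm the mills in a crop.

Run:
```python
from h import *
T=get_image('top');S=get_image('side')
def tri(a,b):
    p,d=ray(T,*a);q,e=ray(S,*b)
    s,t=np.linalg.lstsq(np.stack([d,-e],1),q-p,rcond=None)[0]
    A=p+s*d;B=q+t*e;return ((A+B)/2).round(1),np.linalg.norm(A-B).round(1)
k=.7
# tops, refined by local brightness
def ball(im,u,v,r=6):
    u*=k;v*=k;f=im['frame'].astype(float).min(2);c=f[int(v)-r:int(v)+r+1,int(u)-r:int(u)+r+1]
    w=np.clip(c-np.median(c)-15,0,None);y,x=np.mgrid[0:2*r+1,0:2*r+1]
    return int(u)-r+(w*x).sum()/w.sum(),int(v)-r+(w*y).sum()/w.sum()
print('pepper top',tri(ball(T,416,284),ball(S,381,272)))
print('purple top',tri(ball(T,364,354),ball(S,382,360)), tri(ball(T,446,355),ball(S,450,313)))
print('salt top',tri((577*k,216*k),(463*k,144*k)))
def mask(im,lo,hi,box):
    h=cv2.cvtColor(im['frame'],cv2.COLOR_RGB2HSV);m=cv2.inRange(h,lo,hi);z=np.zeros_like(m);x0,y0,x1,y1=[int(a*k) for a in box];z[y0:y1,x0:x1]=m[y0:y1,x0:x1];return z
for n,im,b,l,hh in[('pep',T,(390,260,440,310),(0,0,0),(180,255,28)),('pep',S,(355,255,405,335),(0,0,0),(180,255,28)),('salt',T,(525,195,592,255),(0,0,110),(180,60,255)),('salt',S,(430,135,480,222),(0,0,110),(180,60,255))]:
    m=mask(im,l,hh,b);ys,xs=np.nonzero(m);print(n,xs.min(),xs.max(),ys.min(),ys.max(),len(xs))
print('bar ends',tri((395*k,222*k),(315*k,245*k)),tri((464*k,228*k),(379*k,214*k)))
print('bar z122',onz(T,395*k,222*k,122),onz(T,464*k,228*k,122))
c=T['frame'][135:265,260:430,::-1];d=S['frame'][85:290,215:345,::-1]
c=cv2.resize(c,(490,375));d=cv2.resize(d,(300,473))
o=np.zeros((480,800,3),np.uint8);o[:375,:490]=c;o[:473,495:795]=d;cv2.imwrite('pics/crop.png',o)
```

```text
pepper top (array([547.7,  -3.8, 195.1]), np.float64(0.6))
purple top (array([438.1,  75.1, 195.5]), np.float64(0.1)) (array([438.3, -47.4, 196.1]), np.float64(0.3))
salt top (array([ 652.4, -246.7,  191.5]), np.float64(0.4))
pep 282 302 188 211 346
pep 258 276 188 225 209
salt 373 411 143 173 752
salt 305 332 97 150 955
bar ends (array([650.3,  38.6, 163.1]), np.float64(20.2)) (array([641. , -74.5, 155.8]), np.float64(11.8))
bar z122 [650.90375602  32.47145645 122.        ] [642.37495858 -81.44813344 122.        ]
```

View pics/crop.png

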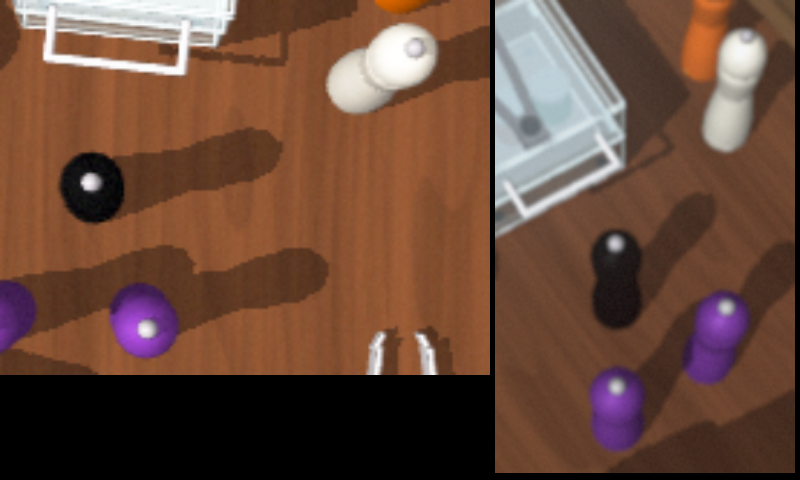

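The crop confirms the black mill at (92,185) and the white mill with its foot at (358,85); the others are purple or orange. Tops triangulate to 191–196 mm, which is consistent with 200 mm mills. I'll push with a half-open, 35° back-tilted gripper, with the fingers as a cradle low on the foot.

```bash
cat >> h.py <<'E'
U=np.array([.27,-.963,0]);U/=np.linalg.norm(U)
def Rt(u,th):
    d=np.array([0,0,-1.]);z=d*np.cos(th)+u*np.sin(th);x=-u*np.cos(th)+d*np.sin(th)
    return np.stack([x,np.cross(z,x),z],1)
def cur():
    s=get_state();return np.array(s['position']),R.from_euler('xyz',s['tcp_rot']).as_matrix()
def delta(p0,R0,p,Rg):
    return np.r_[R0.T@(p-p0)/300,R.from_matrix(R0.T@Rg).as_rotvec()/(np.pi/2)].round(3)
def tcp_for(corner,Rm): # front lower finger corner: tool (-11,0,25)
    return np.array(corner)-Rm@np.array([-11,0,25.])
E
python3 - <<'E'
from h import *
p0,R0=cur();Rm=Rt(U,np.radians(35))
P=np.array([547.7,-3.8,0]);c=P-U*(28+45)
hi=tcp_for(c+[0,0,230],Rm);lo=tcp_for(c+[0,0,20],Rm)
print(hi,lo)
w=np.array([430,330,270.])
print(delta(p0,R0,w,R0)); print(delta(w,R0,hi,Rm)); print(delta(hi,Rm,lo,Rm))
E
```

```text
[521.68897573  88.97265323 244.16946031] [521.68897573  88.97265323  34.16946031]
[-1.007 -0.666 -0.047  0.     0.     0.   ]
[-0.546 -0.664  0.087  0.188 -0.357  0.599]
[ 0.402 -0.     0.573  0.     0.     0.   ]
```

Emit:
step_arm(
  steps=[
    [[-0.99,-0.66,-0.05,0,0,0],[-0.99,-0.66,-0.05,0,0,0],[-0.99,-0.66,-0.05,0,0,0],[-0.99,-0.66,-0.05,0,0,0],[-0.99,-0.66,-0.05,0,0,0],[-0.99,-0.66,-0.05,0,0,0],[-0.99,-0.66,-0.05,0,0,0],[-0.99,-0.66,-0.05,0,0,0],[-0.99,-0.66,-0.05,0,0,0],[-0.99,-0.66,-0.05,0,0,0],[-0.99,-0.66,-0.05,0,0,0]],
  ],
  fingers=147,
)

```text
t: 1.3
position: [424.4, 335.2, 271.0]
tcp_rot: [-3.141, -0.001, 2.82]
contact_force: [0.4, -0.8, -0.1]
gripper_width: 36.0
grip_force: 0.0
```

Run:
```python
from h import *
p0,R0=cur();Rm=Rt(U,np.radians(35))
c=np.array([547.7,-3.8,230])-U*73
print(delta(p0,R0,tcp_for(c,Rm),Rm))
```

```text
[-0.567 -0.676  0.089  0.189 -0.357  0.601]
```

Emit:
step_arm(
  steps=[
    [[-0.567,-0.676,0.089,0.189,-0.357,0.601],[-0.567,-0.676,0.089,0.189,-0.357,0.601],[-0.567,-0.676,0.089,0.189,-0.357,0.601],[-0.567,-0.676,0.089,0.189,-0.357,0.601],[-0.567,-0.676,0.089,0.189,-0.357,0.601],[-0.567,-0.676,0.089,0.189,-0.357,0.601],[-0.567,-0.676,0.089,0.189,-0.357,0.601],[-0.567,-0.676,0.089,0.189,-0.357,0.601],[-0.567,-0.676,0.089,0.189,-0.357,0.601],[-0.567,-0.676,0.089,0.189,-0.357,0.601],[-0.567,-0.676,0.089,0.189,-0.357,0.601],[-0.567,-0.676,0.089,0.189,-0.357,0.601]],
  ],
)

```text
t: 2.5
position: [522.2, 86.8, 245.0]
tcp_rot: [3.141, 0.609, 1.841]
contact_force: [0.9, -0.1, -0.1]
gripper_width: 36.4
grip_force: 0.0
```

Run:
```python
from h import *
p0,R0=cur();Rm=Rt(U,np.radians(35))
c=np.array([547.7,-3.8,20])-U*73
print(p0,get_state()['joint_pos'].round(2),delta(p0,R0,tcp_for(c,Rm),Rm))
a=get_image('top')['frame'];b=get_image('side')['frame']
cv2.imwrite('pics/hov.png',cv2.resize(np.hstack([a,b])[:,:,::-1],(800,300)))
```

```text
[522.24169504  86.82570353 245.02011769] [-0.95  0.17  0.38  1.84  0.53  1.37 -0.46] [ 0.408 -0.     0.572 -0.    -0.001 -0.001]
```

View pics/hov.png

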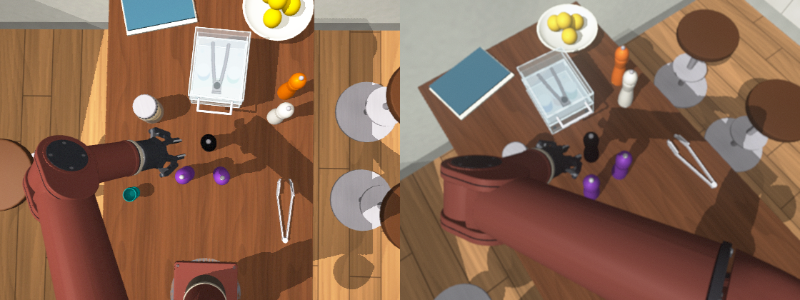

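The gripper (left panel, 165,150) is left of the black mill at (208,142), but close to the purple mill at (185,175). I'll push more along -y to keep clear of it, ending at about (580,-215).

```bash
sed -i 's/^U=.*/U=np.array([.152,-.988,0]);U\/=np.linalg.norm(U)/' h.py
python3 - <<'E'
from h import *
p0,R0=cur();Rm=Rt(U,np.radians(35))
c=np.array([547.7,-3.8,20])-U*68
print(delta(p0,R0,tcp_for(c+[0,0,210],Rm),Rm),delta(p0,R0,tcp_for(c,Rm),Rm))
E
```

```text
[-0.008  0.037  0.009  0.044 -0.001  0.061] [ 0.393  0.036  0.583  0.044 -0.001  0.061]
```

Emit:
step_arm(
  steps=[
    [[-0.008,0.037,0.009,0.044,-0.001,0.061],[-0.008,0.037,0.009,0.044,-0.001,0.061],[0.04,0.037,0.08,0.044,-0.001,0.061],[0.09,0.037,0.15,0.044,-0.001,0.061],[0.14,0.037,0.22,0.044,-0.001,0.061],[0.19,0.037,0.29,0.044,-0.001,0.061],[0.24,0.037,0.37,0.044,-0.001,0.061],[0.29,0.037,0.44,0.044,-0.001,0.061],[0.34,0.036,0.5,0.044,-0.001,0.061],[0.36,0.036,0.54,0.044,-0.001,0.061],[0.393,0.036,0.583,0.044,-0.001,0.061],[0.393,0.036,0.583,0.044,-0.001,0.061],[0.393,0.036,0.583,0.044,-0.001,0.061]],
  ],
)

```text
t: 3.9
position: [533.9, 86.4, 34.2]
tcp_rot: [-3.14, 0.612, 1.724]
contact_force: [-0.5, -0.3, 0.2]
gripper_width: 36.4
grip_force: 0.0
```

Run:
```python
from h import *
p0,R0=cur()
print(p0,(p0+R0@[-11,0,25]).round(1),(p0+R0@[11,0,25]).round(1),'push per mm',R0.T@U/300)
T=get_image('top');S=get_image('side')
print(proj(T,[547.7,-3.8,196]),proj(T,p0))
a=T['frame'][100:290,180:420];b=S['frame'][130:320,150:390]
cv2.imwrite('pics/low.png',cv2.resize(np.hstack([a,b])[:,:,::-1],(800,316)))
```

```text
[533.8993899   86.43773539  34.16078197] [537.4  63.3  20. ] [534.7  81.1   7.4] push per mm [-2.72819355e-03 -3.09841411e-07  1.91522087e-03]
(np.float64(290.7464045185822), np.float64(197.5933105409069)) (np.float64(256.4597690136976), np.float64(205.74817849247367))
```

View pics/low.png

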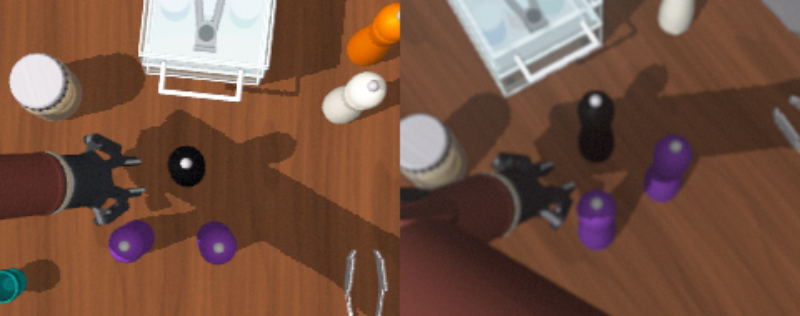

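The gripper is low beside the black mill (left panel 187,165), with the fingertips at (135,160–192), clear of purple and jar. Now the gentle push.

Emit:
step_arm(
  steps=[
    [[-0.027,0,0.019,0,0,0],[-0.055,0,0.038,0,0,0],[-0.082,0,0.057,0,0,0],[-0.104,0,0.073,0,0,0],[-0.112,0,0.079,0,0,0],[-0.12,0,0.084,0,0,0],[-0.128,0,0.09,0,0,0],[-0.136,0,0.096,0,0,0],[-0.145,0,0.102,0,0,0],[-0.153,0,0.107,0,0,0],[-0.161,0,0.113,0,0,0],[-0.169,0,0.119,0,0,0],[-0.177,0,0.124,0,0,0],[-0.186,0,0.13,0,0,0],[-0.194,0,0.136,0,0,0],[-0.202,0,0.142,0,0,0],[-0.21,0,0.148,0,0,0],[-0.218,0,0.153,0,0,0],[-0.227,0,0.159,0,0,0],[-0.235,0,0.165,0,0,0]],
  ],
)

```text
t: 6.0
position: [546.8, 1.0, 33.7]
tcp_rot: [-3.14, 0.612, 1.724]
contact_force: [-0.2, 2.0, -1.4]
gripper_width: 36.2
grip_force: 0.8
```

```bash
cat >> h.py <<'E'
def ball(im,P,r=7):
    u,v=proj(im,P);u=int(round(u));v=int(round(v));f=im['frame'].astype(float).min(2);c=f[v-r:v+r+1,u-r:u+r+1]
    w=np.clip(c-np.median(c)-25,0,None);y,x=np.mgrid[0:2*r+1,0:2*r+1]
    return u-r+(w*x).sum()/w.sum(),v-r+(w*y).sum()/w.sum()
def tri(T,S,P):
    p,d=ray(T,*ball(T,P));q,e=ray(S,*ball(S,P))
    s,t=np.linalg.lstsq(np.stack([d,-e],1),q-p,rcond=None)[0]
    return ((p+s*d+q+t*e)/2).round(1),np.linalg.norm(p+s*d-q-t*e).round(1)
E
python3 - <<'E'
from h import *
p0,R0=cur();c=p0+R0@[-11,0,25];P=c+U*21;P[2]=195;print(c,P)
T=get_image('top');S=get_image('side');print(tri(T,S,P),R0.T@U/300)
E
```

```text
[550.30486563 -22.07942916  19.57946073] [553.4980665  -42.83523481 195.        ]
(array([551.5, -40.3, 198.4]), np.float64(0.6)) [-2.72835338e-03  7.39902201e-07  1.91499305e-03]
```

Emit:
step_arm(
  steps=[
    [[-0.011,0,0.0077,0,0,0],[-0.022,0,0.0154,0,0,0],[-0.033,0,0.0232,0,0,0],[-0.044,0,0.0309,0,0,0],[-0.055,0,0.0386,0,0,0],[-0.066,0,0.0463,0,0,0],[-0.077,0,0.054,0,0,0],[-0.088,0,0.0618,0,0,0],[-0.099,0,0.0695,0,0,0],[-0.11,0,0.0772,0,0,0],[-0.121,0,0.0849,0,0,0],[-0.132,0,0.0926,0,0,0],[-0.143,0,0.1004,0,0,0],[-0.154,0,0.1081,0,0,0],[-0.165,0,0.1158,0,0,0],[-0.176,0,0.1235,0,0,0],[-0.187,0,0.1312,0,0,0],[-0.198,0,0.139,0,0,0],[-0.209,0,0.1467,0,0,0],[-0.22,0,0.1544,0,0,0]],
  ],
)

```text
t: 8.1
position: [559.1, -78.7, 33.7]
tcp_rot: [-3.14, 0.612, 1.724]
contact_force: [-0.4, 2.9, -0.1]
gripper_width: 36.0
grip_force: 1.3
```

Run:
```python
from h import *
p0,R0=cur();c=p0+R0@[-11,0,25];P=c+U*21;P[2]=197;print(c,P)
T=get_image('top');S=get_image('side');print(tri(T,S,P),tri(T,S,[652.4,-246.7,192]))
```

```text
[ 562.59471767 -101.76982776   19.57367149] [ 565.78791854 -122.52563341  197.        ]
(array([ 561.7, -118.5,  212.4]), np.float64(3.1)) (array([ 648.7, -238. ,  184.1]), np.float64(1.4))
```

Emit:
step_arm(
  steps=[
    [[-0.011,0,0.0077,0,0,0],[-0.022,0,0.0154,0,0,0],[-0.033,0,0.0232,0,0,0],[-0.044,0,0.0309,0,0,0],[-0.055,0,0.0386,0,0,0],[-0.066,0,0.0463,0,0,0],[-0.077,0,0.054,0,0,0],[-0.088,0,0.0618,0,0,0],[-0.099,0,0.0695,0,0,0],[-0.11,0,0.0772,0,0,0],[-0.121,0,0.0849,0,0,0],[-0.132,0,0.0926,0,0,0],[-0.143,0,0.1004,0,0,0],[-0.154,0,0.1081,0,0,0],[-0.158,0,0.111,0,0,0],[-0.158,0,0.111,0,0,0]],
  ],
)

```text
t: 9.8
position: [567.7, -136.2, 33.7]
tcp_rot: [-3.14, 0.612, 1.724]
contact_force: [-0.9, 0.1, 0.6]
gripper_width: 35.5
grip_force: 0.5
```

Run:
```python
from h import *
p0,R0=cur();c=p0+R0@[-11,0,25];P=c+U*21;P[2]=197;print(c,P)
T=get_image('top');S=get_image('side');print(tri(T,S,P))
# where a salt at (652,-247) and (649,-240) would show
for im in(T,S): print([np.round(proj(im,q)) for q in ([652,-247,0],[652,-247,197],P,[P[0],P[1],0])])
o=np.zeros((480,800,3),np.uint8)
a=T['frame'][130:220,320:440];b=S['frame'][85:205,250:350]
o[:300,:400]=cv2.resize(a,(400,300))[:,:,::-1];o[:480,400:]=cv2.resize(b,(400,480))[:,:,::-1];cv2.imwrite('pics/near.png',o)
```

```text
[ 571.21719236 -159.25908725   19.60005559] [ 574.41039322 -180.0148929   197.        ]
(array([ 572.4, -170.5,  220.5]), np.float64(5.8))
[array([384., 164.]), array([405., 151.]), array([373., 186.]), array([358., 193.])]
[array([315., 141.]), array([325.,  99.]), array([323., 138.]), array([314., 174.])]
```

View pics/near.png

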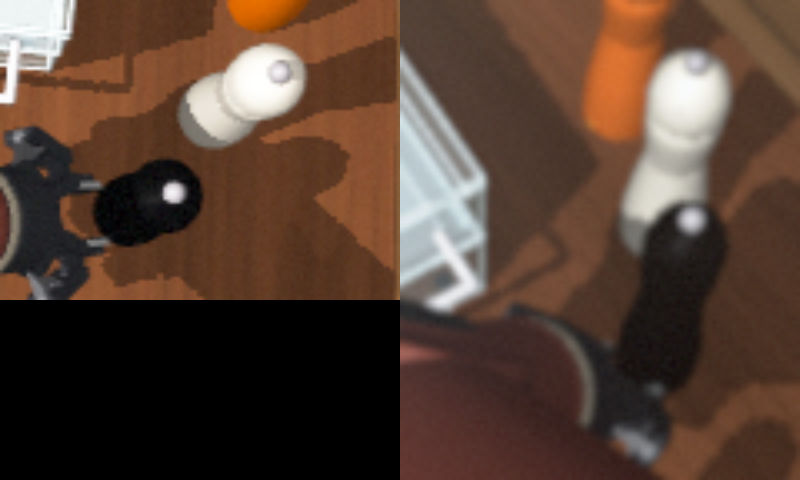

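Black ball is at top pixel (372,187) and white ball at (404,151), both matching the computed positions: pepper (574,-180), salt (651,-245), distance 101 mm. Another 30 mm brings them to about 81 mm.

Emit:
step_arm(
  steps=[
    [[-0.008,0,0.0058,0,0,0],[-0.0165,0,0.0115,0,0,0],[-0.025,0,0.0173,0,0,0],[-0.033,0,0.023,0,0,0],[-0.041,0,0.0288,0,0,0],[-0.049,0,0.0346,0,0,0],[-0.0575,0,0.0403,0,0,0],[-0.066,0,0.046,0,0,0],[-0.074,0,0.0518,0,0,0],[-0.079,0,0.0555,0,0,0],[-0.082,0,0.0575,0,0,0],[-0.082,0,0.0575,0,0,0],[-0.08,0,0.056,0,0,0],[-0.07,0,0.049,0,0,0],[-0.05,0,0.035,0,0,0],[-0.01,0,0.007,0,0,0],[0.05,0,-0.035,0,0,0],[0.1,0,-0.07,0,0,0],[0.1,0,-0.07,0,0,0]],
  ],
)

```text
t: 11.8
position: [562.7, -94.9, 33.2]
tcp_rot: [-3.14, 0.61, 1.729]
contact_force: [-0.5, 0.1, -0.1]
gripper_width: 36.0
grip_force: 0.0
```

Run:
```python
from h import *
T=get_image('top');S=get_image('side')
p0,R0=cur();print(p0)
for P in([579,-209.6,197],[651.5,-245,197]):
    print(proj(T,P),ball(T,P),onz(T,*ball(T,P),197).round(1),onz(S,*ball(S,P),197).round(1))
# handle: bar
for n,im in(('T',T),('S',S)): print(n,[np.round(proj(im,q)) for q in([651,32,122],[642,-81,122])])
a=T['frame'][130:220,255:375];b=S['frame'][120:195,200:300]
o=np.zeros((600,800,3),np.uint8)
o[:300,:400]=cv2.resize(a,(400,300))[:,:,::-1];o[:300,400:]=cv2.resize(b,(400,300))[:,:,::-1]
o[300:,:400]=cv2.resize(T['frame'],(400,300))[:,:,::-1];o[300:,400:]=cv2.resize(S['frame'],(400,300))[:,:,::-1]
cv2.imwrite('pics/handle.png',o)
```

```text
[562.35998641 -98.4101426   33.66075611]
(np.float64(386.8252310114377), np.float64(184.49603806655662)) (np.float64(385.27900749732237), np.float64(185.3325598000714)) [ 577.2 -206.3  197. ] [ 579.3 -205.5  197. ]
(np.float64(403.7218813746502), np.float64(151.0914104350486)) (np.float64(399.1021276595745), np.float64(153.5304964539007)) [ 646.1 -235.2  197. ] [ 645.  -232.7  197. ]
T [array([277., 155.]), array([325., 160.])]
S [array([229., 177.]), array([270., 155.])]
```

View pics/handle.png

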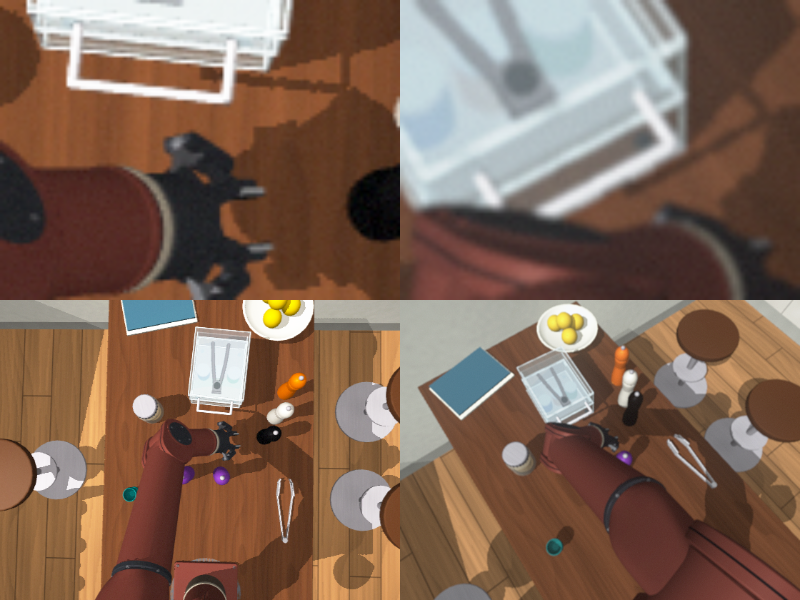

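Run:
```python
from h import *
T=get_image('top');f=T['frame'].astype(float).min(2)
pts=[]
for u in range(282,321,2):
    v0=155+(u-277)*5/48.;lo=int(v0)-4;c=f[lo:lo+11,u]
    w=np.clip(c-130,0,None)
    if w.sum(): pts.append((u,lo+(w*np.arange(11)).sum()/w.sum(),(c>130).sum()))
pts=np.array(pts);print(pts[::4].round(1))
W=np.array([onz(T,u,v,121) for u,v,_ in pts]);k=np.polyfit(W[:,1],W[:,0],1);print('x=k y+c',k,'resid',np.std(W[:,0]-np.polyval(k,W[:,1])))
# leg ends: row just behind the bar
for v in(150,151,152): print(v,[int(a) for a in f[v,270:335]])
print([int(a) for a in f[140:166,300]],[int(a) for a in f[140:166,310]])
for e in((277.5,155.5),(324,160)): print(onz(T,*e,121))
```

```text
[[282.  155.    3. ]
 [290.  156.    3. ]
 [298.  157.    3. ]
 [306.  157.6   4. ]
 [314.  158.3   4. ]]
x=k y+c [9.49522880e-02 6.50352074e+02] resid 0.3206816012488889
150 [55, 50, 48, 52, 54, 203, 253, 248, 168, 74, 52, 51, 45, 47, 45, 47, 52, 44, 50, 48, 50, 50, 51, 51, 49, 50, 57, 53, 55, 57, 53, 52, 49, 54, 50, 49, 57, 47, 54, 52, 50, 51, 49, 55, 47, 41, 39, 33, 37, 49, 45, 56, 247, 254, 247, 201, 206, 212, 246, 249, 250, 248, 234, 226, 231]
151 [57, 50, 48, 56, 54, 213, 253, 246, 158, 76, 51, 50, 50, 47, 47, 51, 49, 47, 50, 51, 49, 45, 48, 46, 50, 55, 54, 52, 50, 53, 53, 51, 47, 54, 55, 54, 49, 50, 54, 53, 54, 54, 51, 49, 50, 37, 32, 39, 31, 36, 50, 37, 250, 254, 243, 135, 60, 54, 50, 54, 44, 58, 80, 112, 120]
152 [55, 52, 51, 56, 57, 219, 253, 240, 140, 60, 51, 52, 53, 47, 50, 50, 47, 48, 45, 52, 46, 46, 51, 49, 56, 54, 53, 54, 54, 56, 57, 52, 50, 50, 53, 56, 54, 52, 52, 51, 52, 50, 54, 49, 48, 40, 39, 35, 36, 36, 33, 30, 249, 254, 237, 119, 33, 38, 36, 35, 48, 50, 49, 37, 47]
[210, 232, 245, 135, 127, 169, 123, 250, 55, 52, 53, 53, 57, 53, 58, 73, 248, 254, 246, 52, 51, 53, 54, 49, 52, 53] [210, 209, 223, 248, 132, 128, 165, 119, 249, 56, 50, 54, 52, 57, 52, 50, 62, 246, 254, 245, 54, 48, 48, 50, 50, 49]
[650.85620035  30.15173262 121.        ]
[641.55697431 -79.65430748 121.        ]
```

Pepper stands about 83 mm from the salt mill. The bar fit gives a mid point of (648,-25), a length of about 110 mm and an organiser yaw of -0.095 rad. Now I'll rise and move over the slot with closed fingers.

Run:
```python
from h import *
p0,R0=cur();print(ctrl.tips_ahead)
A=p0+[0,0,270];ox=np.array([np.cos(.095),-np.sin(.095),0])
bar=np.array([648,-25,0.]);g=bar+22*ox;g[2]=250
Rg=Rt(ox,0)
print(delta(p0,R0,A,R0),delta(A,R0,g,Rg),g)
```

```text
25.0
[-0.517 -0.001 -0.737  0.     0.     0.   ] [ 0.253  0.392  0.041 -0.258  0.33  -0.814] [669.90079964 -27.08685771 250.        ]
```

Emit:
step_arm(
  steps=[
    [[-0.1,0,-0.14,0,0,0],[-0.2,0,-0.28,0,0,0],[-0.3,0,-0.42,0,0,0],[-0.4,0,-0.57,0,0,0],[-0.517,0,-0.737,0,0,0],[-0.517,0,-0.737,0,0,0],[-0.517,0,-0.737,0,0,0],[-0.517,0,-0.737,0,0,0]],
  ],
  fingers=255,
  newtons=20,
)

```text
t: 12.75
position: [562.2, -100.1, 303.4]
tcp_rot: [-3.14, 0.612, 1.723]
contact_force: [-0.2, 0.7, -0.9]
gripper_width: 0.1
grip_force: 0.0
```

Run:
```python
from h import *
p0,R0=cur();ox=np.array([np.cos(.095),-np.sin(.095),0])
g=np.array([648,-25,250.])+22*ox
print(p0,delta(p0,R0,g,Rt(ox,0)),get_state()['joint_pos'].round(2))
```

```text
[ 562.17679177 -100.05780017  303.40017548] [ 0.255  0.392  0.038 -0.258  0.33  -0.815] [-0.72  0.12  0.51  1.77  0.57  1.35 -0.21]
```

Emit:
step_arm(
  steps=[
    [[0.255,0.392,0.038,-0.258,0.33,-0.815],[0.255,0.392,0.038,-0.258,0.33,-0.815],[0.255,0.392,0.038,-0.258,0.33,-0.815],[0.255,0.392,0.038,-0.258,0.33,-0.815],[0.255,0.392,0.038,-0.258,0.33,-0.815],[0.255,0.392,0.038,-0.258,0.33,-0.815],[0.255,0.392,0.038,-0.258,0.33,-0.815],[0.255,0.392,0.038,-0.258,0.33,-0.815],[0.255,0.392,0.038,-0.258,0.33,-0.815],[0.255,0.392,0.038,-0.258,0.33,-0.815],[0.255,0.392,0.038,-0.258,0.33,-0.815],[0.255,0.392,0.038,-0.258,0.33,-0.815],[0.255,0.392,0.038,-0.258,0.33,-0.815],[0.255,0.392,0.038,-0.258,0.33,-0.815],[0.255,0.392,0.038,-0.258,0.33,-0.815],[0.255,0.392,0.038,-0.258,0.33,-0.815]],
  ],
)

```text
t: 14.35
position: [670.1, -25.6, 250.5]
tcp_rot: [3.142, -0.0, 3.048]
contact_force: [-0.4, 0.5, 0.9]
gripper_width: -0.4
grip_force: 0.0
```

Run:
```python
from h import *
p0,R0=cur();ox=np.array([np.cos(.095),-np.sin(.095),0])
g=np.array([648,-25,250.])+22*ox
print(p0,delta(p0,R0,g,Rt(ox,0)),delta(p0,R0,g-[0,0,121],Rt(ox,0)))
a=get_image('top')['frame'];b=get_image('side')['frame']
o=np.hstack([cv2.resize(a[80:230,220:420],(400,300)),cv2.resize(b[80:230,180:380],(400,300))])
cv2.imwrite('pics/slot.png',o[:,:,::-1])
```

```text
[670.13807642 -25.62961731 250.45647098] [ 0.    -0.005  0.002  0.    -0.     0.001] [ 0.    -0.005  0.405  0.    -0.     0.001]
```

View pics/slot.png

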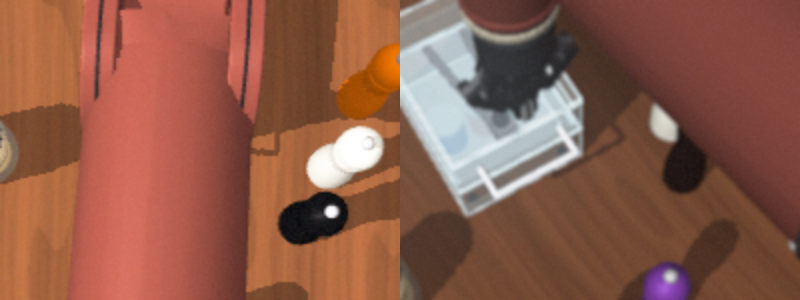

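Handle bar in the side view (490,195)–(578,155) agrees with the prediction, and both mills stand upright. Descending into the slot.

Emit:
step_arm(
  steps=[
    [[0,-0.005,0.1,0,0,0],[0,-0.005,0.2,0,0,0],[0,-0.005,0.27,0,0,0],[0,-0.005,0.29,0,0,0],[0,-0.005,0.31,0,0,0],[0,-0.005,0.33,0,0,0],[0,-0.005,0.35,0,0,0],[0,-0.005,0.36,0,0,0],[0,-0.005,0.36,0,0,0]],
  ],
)

```text
t: 15.35
position: [669.9, -27.5, 142.1]
tcp_rot: [3.142, -0.001, 3.048]
contact_force: [0.2, 0.6, -0.2]
gripper_width: 0.0
grip_force: 0.0
```

Emit:
step_arm(
  steps=[
    [[0,0,0.02,0,0,0],[0,0,0.045,0,0,0],[0,0,0.045,0,0,0],[0.01,0,0.045,0,0,0],[0.02,0,0.045,0,0,0],[0.03,0,0.045,0,0,0],[0.04,0,0.045,0,0,0],[0.05,0,0.045,0,0,0],[0.06,0,0.045,0,0,0],[0.07,0,0.045,0,0,0],[0.08,0,0.045,0,0,0],[0.09,0,0.045,0,0,0],[0.1,0,0.045,0,0,0]],
  ],
)

```text
t: 16.65
position: [640.0, -24.7, 128.9]
tcp_rot: [3.141, -0.0, 3.048]
contact_force: [1.4, -0.2, 0.1]
gripper_width: 0.3
grip_force: 0.7
```

Emit:
step_arm(
  steps=[
    [[0.015,0,0,0,0,0],[0.03,0,0,0,0,0],[0.045,0,0,0,0,0],[0.06,0,0,0,0,0],[0.075,0,0,0,0,0],[0.09,0,0,0,0,0],[0.105,0,0,0,0,0],[0.12,0,0,0,0,0],[0.135,0,0,0,0,0],[0.15,0,0,0,0,0],[0.165,0,0,0,0,0],[0.18,0,0,0,0,0],[0.195,0,0,0,0,0],[0.21,0,0,0,0,0],[0.225,0,0,0,0,0],[0.24,0,0,0,0,0],[0.255,0,0,0,0,0],[0.27,0,0,0,0,0],[0.285,0,0,0,0,0],[0.3,0,0,0,0,0]],
  ],
)

```text
t: 18.65
position: [550.1, -16.2, 128.8]
tcp_rot: [3.142, -0.001, 3.048]
contact_force: [1.0, -0.4, 0.7]
gripper_width: 0.3
grip_force: 0.7
```

Emit:
step_arm(
  steps=[
    [[0.01,0,0,0,0,0],[0.02,0,0,0,0,0],[0.025,0,0,0,0,0],[0.025,0,0,0,0,0],[0.025,0,0,0,0,0],[0.01,0,0,0,0,0],[0,0,0,0,0,0],[-0.01,0,0,0,0,0],[-0.01,0,0,0,0,0]],
  ],
)

```text
t: 19.55
position: [553.9, -16.6, 128.7]
tcp_rot: [-3.142, -0.0, 3.048]
contact_force: [-0.2, -0.1, -0.4]
gripper_width: 0.1
grip_force: 0.0
```

Emit:
step_arm(
  steps=[
    [[0,0,-0.03,0,0,0],[0,0,-0.08,0,0,0],[0,0,-0.14,0,0,0],[0,0,-0.3,0,0,0],[0,0,-0.45,0,0,0],[0,0.2,-0.5,0,0,0],[0,0.4,-0.5,0,0,0],[0,0.6,-0.5,0,0,0],[0,0.8,-0.5,0,0,0],[0,0.9,-0.5,0,0,0],[0,0.9,-0.5,0,0,0],[0,0.9,-0.5,0,0,0]],
  ],
)

```text
t: 20.75
position: [577.7, 256.6, 278.7]
tcp_rot: [3.141, -0.001, 3.054]
contact_force: [0.6, -1.0, -0.1]
gripper_width: -0.2
grip_force: 0.0
```

Run:
```python
from h import *
T=get_image('top');S=get_image('side')
for P in([578,-207,197],[647,-236,197]): print(onz(T,*ball(T,P),197).round(1),onz(S,*ball(S,P),197).round(1))
for im in(T,S): print([np.round(proj(im,q)) for q in([531,42,122],[521,-68,122])])
o=np.hstack([cv2.resize(T['frame'],(400,300)),cv2.resize(S['frame'],(400,300))])
cv2.imwrite('pics/end.png',o[:,:,::-1])
```

```text
[ 577.3 -207.1  197. ] [ 580.2 -205.9  197. ]
[nan nan nan] [ 641.  -230.6  197. ]
[array([272., 206.]), array([318., 211.])]
[array([255., 219.]), array([296., 195.])]h.py:27: RuntimeWarning: invalid value encountered in scalar divide
  return u-r+(w*x).sum()/w.sum(),v-r+(w*y).sum()/w.sum()
```

View pics/end.png

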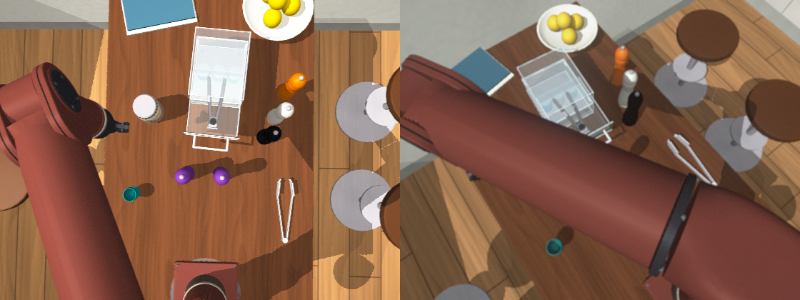

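The drawer bar (top 193–228,148) lies at the predicted 120 mm out, both mills stand side by side at (268,135) and (282,113), and the arm is clear.

```bash
python3 -c "
from rig import ticket
print(ticket.job_done())"
```

```text
the job is handed in; nothing more can be done
None
```

The job is handed in, with no verdict shown: the pepper mill stands upright about 83 mm centre to centre from the salt mill, the drawer is about 120 mm out, and the arm is clear of everything.

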